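# Load the slotted-mass hanger and hold it over its landing pad

## Task

Make up the load for the falling-mass experiment: on the standing brass hanger put the large slotted mass at the bottom and the medium one on top of it, each slid sideways under the hanger's head until the stem is fully home in the slot, with the two slots facing opposite ways so that they cannot slip off. Then take the hanger by its stem or head, not by the masses, lift it and hold it level and still about 10 cm above the middle of the round cork landing pad; the program finishes while still holding it there. The small slotted mass and the other things on the bench stay where they are.

Things in the scene. Friction and masses are not known exactly. Their poses are not given: they have to be found in the camera images.
- hanger: Brass hanger, loose, 135 g, standing upright: base plate 50 mm diameter, 6 mm thick; stem 7 mm diameter from 6 to 42 mm above the underside; cylindrical head 14 mm diameter from 42 to 60 mm (the top). The head is wider than the slots, so masses go on sideways under it. Origin: centre of the underside; z along the stem. It slides easily if pushed.
- hanger_head (a point): The hanger's head, on the stem axis, 51 mm above the hanger's underside: the grip point.
- mass_large: Largest of three slotted masses lying flat: brass disc 56 mm diameter, 12 mm thick, 210 g, loose. A slot 12 mm wide runs from a round end at the disc's centre out through the rim along body +x, its last 6 mm flaring to 18 mm. Origin: centre of the underside. Home, its centre is on the stem axis, its underside 6 mm above the hanger's. Grip the rim across body y (56 mm).
- mass_large_mouth (a point): Slot mouth of the large mass: on its rim, 28 mm along body +x from the disc's centre, half way up its thickness.
- mass_medium: The medium slotted mass: brass disc 44 mm diameter, 10 mm thick, 105 g, loose, lying flat, with the same slot along body +x (12 mm wide, round end at the centre, mouth flared to 18 mm). Origin: centre of the underside. On the large mass its underside is 18 mm above the hanger's. Grip the rim across body y (44 mm).
- mass_medium_mouth (a point): Slot mouth of the medium mass: on its rim, 22 mm along body +x from the disc's centre, half way up its thickness.
- mass_small: The small slotted mass, not needed: brass disc 34 mm diameter, 8 mm thick, lying flat. Origin: centre of the underside. The three masses may lie in each other's places.
- landing_pad: Round cork landing pad, fixed to the table, 100 mm diameter, 8 mm thick. Origin: centre of its underside, on the table top.
- flask: Bystander: small glass conical flask, 61 mm diameter, 78 mm tall, loose. Origin: centre of its underside.
- jar: Bystander: sample jar with a black lid, 60 mm diameter, 68 mm tall, loose. Origin: centre of its underside.
- pencil: Bystander: pencil lying flat, 152 mm long along its y, 8 mm thick. Origin: at its middle, on the table.
- pipette: Bystander: plastic transfer pipette lying flat, 152 mm long along its y, 14 mm high. Origin: at its middle, on the table. Further back and right stand fixed things, all beyond x = 0.73 m or y = -0.52 m: a burner, a slim measuring cylinder, a tube rack, bottles, a funnel, a gas tap.
Things that resemble listed ones, but are neither listed nor needed, are in the scene too. There is more than one size of the hanger; the one meant has the size given above. Leave any black look-alike of the mass_medium alone.

How it is judged:
By the outcome, as a careful person would: the job done as asked, in the order asked, and still so for the second after the job is handed in, while the arm keeps its last pose, push and grip.
It also fails if it takes over 72 s, if anything falls off the work surface, if the arm or the gripper's body presses on something with over 40 N, if the wrist force passes 120 N, or if a joint passes its speed limit or range.

## Robot

A 6-joint arm with a two-finger parallel gripper is mounted at the origin on a cart in front of the work surface, level with it; the furniture and walls round the work are solid. World frame = base frame: x ahead of the robot, y to its left, z up, the work surface at z = 0. Lengths are in m, angles in rad, forces in N, time in s.
With the tool pointing down it reaches from about 0.3 to 0.875 m from the base axis. Payload 6.4 kg.
Tool frame: the origin (TCP) lies at the very end of the fingers, on their centre line; the grasp point (between the pads) lies 19 mm behind it; z points along the fingers, y is the line along which they close (so a half turn about z gives the same grasp; the last joint's range is limited). The gripper opens to 85 mm and grips with 20 to 120 N. Pads are 22 mm wide; open, the fingers measure 114 mm over their backs; the gripper's body (76 mm by 85 mm) begins 54 mm behind the grasp point. The pads swing forward as they close: fully open they stand 13 mm farther back than shut.
Start: joints at [0.948, 0.181, 1.607, -0, 1.354, -0.206], TCP at [0.233, 0.526, 0.231] pointing down, gripper open.
Joint ranges: [-2.99, 2.99], [-0.89, 2.07], [0.3, 2.58], [-1.14, 4.28], [0, 2.63], [-3.12, 3.12]. Speed limits (rad/s): [2.57, 2.57, 3.01, 3.14, 3.14, 3.14].

## Interface

Orientations are given as a unit quaternion [w, x, y, z].
In Python, from bench import get_obs, optics, workorder gives the robot as it stands.
- The arm moves only by the shell command python3 -m jog 'ROWS'. ROWS is a JSON list of rows, 1 to 10 of them, each of 7 numbers: dx, dy, dz in m, then a rotation vector rx, ry, rz in rad, then the opening from 0.0 (shut) to 1.0 (fully open); each row is the pose to reach, as a shift and turn from the pose commanded when the command began, along the tool's axes at that moment; what a row does not reach only later rows make up. A row lasts 1/8 s, in which the tool goes at most 0.0625 m and 0.188 rad, less where a joint would pass 70% of its speed; a pose out of reach is approached as far as the arm can. The fingers move at their own pace and stop on an object; the grip force is fixed at half the most. Time passes only in rows, so rows that do not move let the fingers close. It prints the time, the measured TCP pose, the force, the opening and the grip force at its end.
- get_obs(): the state, without advancing time (a new reading comes with each control period).
- optics.camera(name): name is "scene" or "top"; returns (picture, depth): 420x560x3 uint8, blue, green, red; 420x560 float32, m along the optical axis (not along the pixel's ray), 0 where there is no reading.
- optics.camera_params(name): a dict with "fovy" (degrees; the focal length in pixels is half the picture's height over the tangent of half this angle, whatever the lens; pixels are square), "cx", "cy" (the principal point, pixels), "dist" ([k1, k2, p1, p2, k3] as OpenCV has them; the pictures are not rectified), "view" (4x4, takes a point from world to camera coordinates). Camera axes: x right, y up, looking along -z (the intrinsics and any distortion apply to the point x, -y, -z); pixel columns grow to the right and rows downward; lengths in m; the calibration is good to about 2 mm. A picture is of the moment at which its call begins. camera_params takes no time and is no camera call.
- workorder.hand_in(): hands the job in; it is judged then, once.
The state is a dict: "time_s": time; "q": joint angles; "dq": joint speeds; "joint_efforts": joint torques, N m; "eef_pos": TCP position; "eef_rot": TCP orientation; "wrist_force": force on the tool from outside, world axes, zero at the start; "torque": the same for the moment, N m; "opening": opening from 0.0 (shut) to 1.0 (fully open); "grasp_force": force on a finger pad.
Only numpy, scipy, OpenCV 4.12 (cv2) and the standard library are available. Lean on these libraries where they do the work, as an engineer would, in place of code of your own. Each camera call takes 0.05 s, during which the arm holds its last target. There are 200 camera calls.

## Working session

There is one attempt and no reset: what is moved stays moved. The work goes in short steps, Python scripts to look and compute and a shell command to move; the robot and the scene stay as the last step left them, time stands still between calls to the robot, and variables do not carry over. Pictures are saved under pics/ and viewed, at most 10 in all, crops included, and the job is handed in when it is done.

```bash
ls; mkdir -p pics; cat > h.py <<'E'
import numpy as np, cv2
from bench import get_obs, optics, workorder
def K(n):
    p=optics.camera_params(n); f=210/np.tan(np.radians(p["fovy"])/2)
    return np.array([[f,0,p["cx"]],[0,f,p["cy"]],[0,0,1.]]),np.array(p["dist"],float),np.array(p["view"],float)
def ray(n,uv):
    k,d,V=K(n); u=cv2.undistortPoints(np.array(uv,float).reshape(-1,1,2),k,d).reshape(-1,2)
    dirs=np.c_[u[:,0],-u[:,1],-np.ones(len(u))]@V[:3,:3]
    return -V[:3,:3].T@V[:3,3],dirs
def plane(n,uv,z):
    o,d=ray(n,uv); return o+d*((z-o[2])/d[:,2])[:,None]
def proj(n,P):
    k,d,V=K(n); P=np.atleast_2d(P); c=P@V[:3,:3].T+V[:3,3]
    return cv2.projectPoints(c*[1,-1,-1],np.zeros(3),np.zeros(3),k,d)[0].reshape(-1,2)
E
python3 - <<'E'
from h import *
for n in("scene","top"):
    im,d=optics.camera(n); cv2.imwrite(f"pics/{n}0.png",im); np.save(f"{n}0.npy",d); o,_=ray(n,[[280,210]]); print(n,o,plane(n,[[0,0],[560,0],[280,210],[0,420],[560,420]],0).round(2).tolist(),K(n)[0][0,0])
print(get_obs())
E
```

```text
pics
scene [-0.01273786 -0.6314149   0.83945944] [[0.88, 2.07, -0.0], [3.02, -0.14, 0.0], [0.65, -0.07, 0.0], [-0.11, -0.05, 0.0], [0.57, -0.84, 0.0]] 438.34109933731804
top [ 0.43732131 -0.13189529  1.109982  ] [[1.15, 0.6, 0.0], [1.23, -0.97, 0.0], [0.6, -0.18, 0.0], [0.07, 0.48, 0.0], [0.09, -0.89, 0.0]] 432.6200177482556
{'time_s': 0.1, 'q': array([ 9.47668314e-01,  1.81511876e-01,  1.60784783e+00, -2.15238606e-06,
        1.35385052e+00, -2.06290387e-01]), 'dq': array([ 0.00056035, -0.00121462, -0.00303096, -0.00138471, -0.00022801,
        0.00028619]), 'joint_efforts': array([ 6.49897629e-04, -4.45878088e+01, -3.52235126e+01, -1.53696219e-04,
        4.08341482e-03,  1.65737964e-05]), 'eef_pos': array([0.23249083, 0.52537118, 0.23047797]), 'eef_rot': array([-3.24916707e-04,  2.06912895e-01,  9.78359034e-01, -7.40649834e-04]), 'wrist_force': array([ 0.21315537,  0.7420855 , -0.16463049]), 'torque': array([-0.00905095,  0.00228599, -0.0231194 ]), 'grasp_force': 0.0, 'opening': 1.001649209876095}
```

View pics/top0.png

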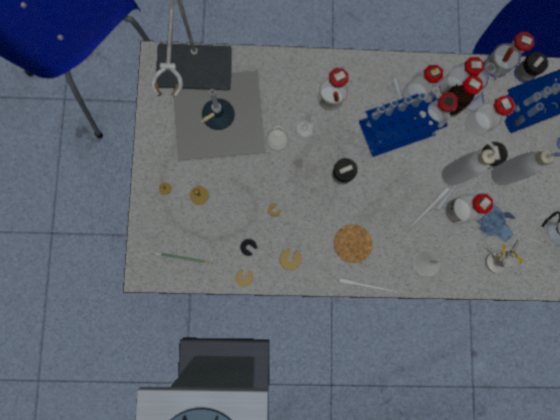

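View pics/scene0.png

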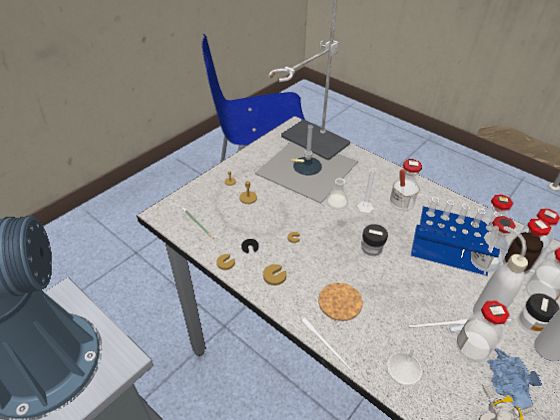

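The top view shows two brass hangers, at (200,195) and (165,188). There are three brass slotted discs, at (290,260), (245,279) and (274,210), and a black look-alike at (248,247). The pad is at (353,243). I'll measure these next.

```bash
cat > m.py <<'E'
from h import *
def brass(im):
    hsv=cv2.cvtColor(im,cv2.COLOR_BGR2HSV)
    return cv2.inRange(hsv,(10,85,50),(30,255,255))
def blobs(n,im,amin=25):
    N,L,s,c=cv2.connectedComponentsWithStats(brass(im))
    return [(s[i],c[i],L==i) for i in range(1,N) if s[i,4]>=amin]
def disc(n,mask,z):
    """plane points of the blob; circle (min enclosing) and slot direction (centroid opposes mouth)"""
    c,_=cv2.findContours(cv2.resize(mask.astype(np.uint8)*255,None,fx=4,fy=4,interpolation=cv2.INTER_CUBIC)//128,cv2.RETR_EXTERNAL,cv2.CHAIN_APPROX_NONE)
    c=max(c,key=cv2.contourArea).reshape(-1,2)
    P=plane(n,(c+.5)/4-.5,z)[:,:2]
    (x,y),r=cv2.minEnclosingCircle((P*1000).astype(np.float32))
    M=cv2.moments((P*1000).astype(np.float32)); g=np.array([M['m10'],M['m01']])/M['m00']
    v=np.array([x,y])-g
    return np.round([x,y,2*r,np.degrees(np.arctan2(v[1],v[0])),np.hypot(*v)],1)
E
python3 - <<'E'
from m import *
for n in("top","scene"):
    im=cv2.imread(f"pics/{n}0.png"); d=np.load(f"{n}0.npy")
    for s,c,m in blobs(n,im):
        print(n,c.round(1),s[4],disc(n,m,0.011))
im=cv2.imread("pics/top0.png");cv2.imwrite("pics/crop1.png",cv2.resize(im[170:300,140:390],None,fx=3.2,fy=3.2,interpolation=cv2.INTER_CUBIC))
E
```

```text
top [164.6 188. ] 107 [ 6.429e+02  1.162e+02  3.210e+01 -7.580e+01  4.000e-01]
top [198.7 194.8] 256 [627.9  28.9  48.4 -85.1   0. ]
top [273.2 210.3] 66 [ 595.6 -165.3   32.5  -49.1    3.3]
top [352.8 243.3] 1113 [ 514.4 -368.8   98.9   84.4    0. ]
top [502.2 251.2] 40 [ 501.9 -758.2   42.7  163.3    2.4]
top [289.8 259.8] 271 [ 471.  -208.9   54.6  -11.9    3. ]
top [517.9 256.9] 42 [ 491.2 -796.1   41.    74.7    3.9]
top [243.5 278.6] 144 [421.7 -93.3  41.8  -6.3   3.4]
scene [230.  180.9] 64 [641.7 109.3  36.6  63.6   1.3]
scene [247.9 195. ] 196 [642.9  37.2  95.   41.1  14.5]
scene [293.  236.7] 88 [ 594.1 -171.    38.6  -59.8    1.9]
scene [532.6 243. ] 108 [ 987.  -644.7   54.6   21.     2.5]
scene [531.5 254.9] 36 [ 945.3 -657.6   32.5   -2.1    3.9]
scene [224.9 261.8] 190 [421.2 -97.5  49.9  29.    1.2]
scene [273.8 274.6] 343 [ 471.7 -212.7   63.   -10.     2.3]
scene [340.1 301.2] 1286 [ 5.126e+02 -3.731e+02  1.027e+02  1.365e+02  3.000e-01]
scene [536.6 328. ] 47 [ 736.8 -737.4   31.   -56.3    1. ]
scene [503.8 400.1] 74 [ 529.7 -738.9   42.2  153.8    4.7]
scene [519.5 412.8] 39 [ 529.2 -771.4   26.1  109.     1.1]
```

View pics/crop1.png

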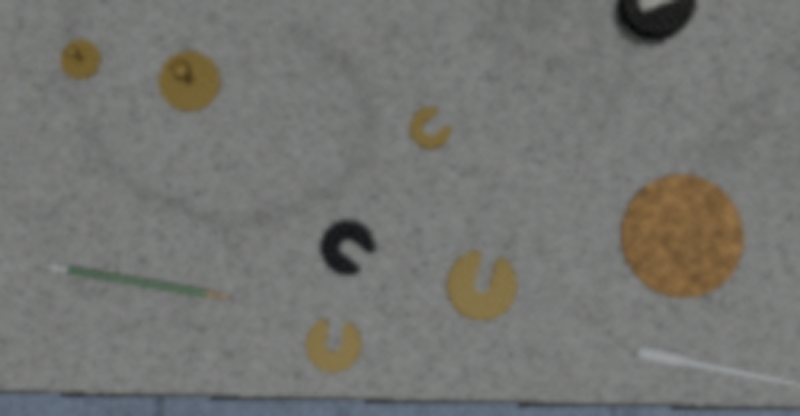

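Candidates in the top view:

- **Large mass:** the disc at (290,260) measures 55 mm, so it is mass_large.
- **Medium mass:** the disc at (244,279) measures 42 mm and is brass, so it is mass_medium. The disc at (248,247) is the black look-alike.
- **Small mass:** the disc at (273,210) measures about 33 mm, so it is mass_small.
- **Hanger:** (199,195) has a 48 mm base, which fits the 50 mm given. (165,188) is about 32 mm, so it is the smaller look-alike.

The enlarged crop confirms all of this. Next I'll refine the positions.

```bash
cat >> m.py <<'E'
def fine(n,im,uv,z,h=20,D=None):
    """8x upsampled brass-ness, half-level contour -> plane -> circle + slot direction"""
    u,v=int(uv[0]),int(uv[1]); a=im[v-h:v+h,u-h:u+h].astype(np.float32)
    b=cv2.resize(a[:,:,2]-a[:,:,0],None,fx=8,fy=8,interpolation=cv2.INTER_CUBIC)
    lo,hi=np.median(b),np.percentile(b[h*8-90:h*8+90,h*8-90:h*8+90],85)
    c,_=cv2.findContours((b>(lo+hi)/2).astype(np.uint8),cv2.RETR_EXTERNAL,cv2.CHAIN_APPROX_NONE)
    c=max(c,key=cv2.contourArea).reshape(-1,2)
    P=plane(n,(c+.5)/8-.5+[u-h,v-h],z)[:,:2]*1000
    q=P
    for k in range(12): # rim circle fit, dropping slot points
        A=np.c_[2*q,np.ones(len(q))]; s=np.linalg.lstsq(A,(q**2).sum(1),rcond=None)[0]; R=np.sqrt(s[2]+s[0]**2+s[1]**2)
        e=np.hypot(*(P-s[:2]).T)-R; q=P[e>-1.2] if k<9 else P[abs(e)<1.2]
    M=cv2.moments(P.astype(np.float32)); g=np.array([M['m10'],M['m01']])/M['m00']; w=s[:2]-g
    return np.round([s[0],s[1],2*R,np.degrees(np.arctan2(w[1],w[0])),np.hypot(*w)],1)
def go(p,yaw):
    """tool-axis shift to world TCP p (m), yaw (deg) of tool y, tool down"""
    from scipy.spatial.transform import Rotation as Rr
    o=get_obs(); R=Rr.from_quat(np.roll(o["eef_rot"],-1)); t=np.radians(yaw)
    T=Rr.from_matrix(np.array([[-np.sin(t),np.cos(t),0],[np.cos(t),np.sin(t),0],[0,0,-1]]))
    d=R.inv().apply(np.array(p)-o["eef_pos"]); r=(R.inv()*T).as_rotvec()
    print("d",d.round(4),"rot",r.round(4),"rows",np.linalg.norm(d)/.0625,np.linalg.norm(r)/.188,"q",o["q"].round(2),"at",o["eef_pos"].round(4),"t",o["time_s"])
E
python3 - <<'E'
from m import *
for n,L in(("top",[(290,260,.012),(244,279,.01),(273,210,.008),(199,195,.006)]),("scene",[(274,275,.012),(225,262,.01)])):
    im=cv2.imread(f"pics/{n}0.png")
    for u,v,z in L: print(n,u,v,fine(n,im,(u,v),z))
im=cv2.imread("pics/top0.png");print("pad",disc("top",[m for s,c,m in blobs("top",im) if s[4]>900][0],.008))
a=im[185:205,188:210].astype(int).sum(2);i=np.argwhere(a>np.percentile(a,98));print(i+[185,188],a.max())
go([.471,-.209,.10],78)
E
```

```text
top 290 260 [ 471.1 -209.    54.6  -13.7    2.6]
top 244 279 [421.7 -93.4  42.5  -5.7   2.7]
top 273 210 [ 595.9 -165.4   34.7  -51.3    2.6]
top 199 195 [ 628.6   29.6   48.  -167.     0. ]
scene 274 275 [ 470.2 -211.4   58.5   40.2    1. ]
scene 225 262 [422.4 -96.3  45.4   8.2   1.6]
pad [ 514.6 -369.5   99.1   84.4    0. ]
[[185 188]
 [185 204]
 [185 209]
 [186 188]
 [186 208]
 [186 209]
 [189 188]
 [190 188]
 [191 188]] 377
d [-0.5155 -0.5747  0.1312] rot [-0.0015 -0.0005 -0.2074] rows 12.529258242753437 1.1032124292574825 q [ 0.95  0.18  1.61 -0.    1.35 -0.21] at [0.2325 0.5254 0.2305] t 0.1
```

```bash
python3 -m jog '[[-0.51,-0.57,0.10,0,0,-0.19,0.85],[-0.51,-0.57,0.10,0,0,-0.19,0.85],[-0.51,-0.57,0.10,0,0,-0.19,0.85],[-0.51,-0.57,0.10,0,0,-0.19,0.85],[-0.51,-0.57,0.10,0,0,-0.19,0.85],[-0.51,-0.57,0.10,0,0,-0.19,0.85],[-0.51,-0.57,0.10,0,0,-0.19,0.85],[-0.51,-0.57,0.10,0,0,-0.19,0.85],[-0.51,-0.57,0.10,0,0,-0.19,0.85],[-0.51,-0.57,0.10,0,0,-0.19,0.85]]'; python3 -m jog '[[0,0,0,0,0,0,0.85],[0,0,0,0,0,0,0.85]]'; python3 -c "
from m import *
go([.471,-.209,.0],77)"
```

```text
time_s: 1.35
eef_pos: [0.4233, -0.0642, 0.1503]
eef_rot: [0.0, 0.113, 0.994, 0.0]
wrist_force: [1.4, -0.1, 0.1]
opening: 0.853
grasp_force: 0.0
time_s: 1.6
eef_pos: [0.4225, -0.062, 0.15]
eef_rot: [-0.001, 0.114, 0.994, 0.0]
wrist_force: [0.7, -0.4, -1.0]
opening: 0.848
grasp_force: 0.0
d [-0.0807 -0.1323  0.1498] rot [ 0.0006 -0.0016 -0.0011] rows 3.448759532492482 0.010906281660752547 q [-0.43 -0.06  2.04  0.    1.17 -1.77] at [ 0.4225 -0.062   0.15  ] t 1.6
```

```bash
python3 -m jog '[[-0.0807,-0.1323,0.08,0,0,0,0.82],[-0.0807,-0.1323,0.08,0,0,0,0.82],[-0.0807,-0.1323,0.08,0,0,0,0.82],[-0.0807,-0.1323,0.10,0,0,0,0.82],[-0.0807,-0.1323,0.10,0,0,0,0.82],[-0.0807,-0.1323,0.10,0,0,0,0.82]]'; python3 - <<'E'
from m import *
go([.471,-.209,.0],77)
im,_=optics.camera("scene");cv2.imwrite("pics/s1.png",cv2.resize(im[180:330,160:360],None,fx=4,fy=4,interpolation=cv2.INTER_CUBIC))
E
```

```text
time_s: 2.35
eef_pos: [0.4724, -0.2079, 0.0512]
eef_rot: [0.0, 0.112, 0.994, -0.0]
wrist_force: [0.6, 0.1, -0.2]
opening: 0.818
grasp_force: 0.0
d [ 0.0011 -0.0014  0.0512] rot [-0.0001  0.0004  0.0022] rows 0.8201724533198501 0.011910796355815961 q [-0.64  0.3   1.88  0.    0.97 -1.99] at [ 0.4724 -0.2079  0.0512] t 2.35
```

View pics/s1.png

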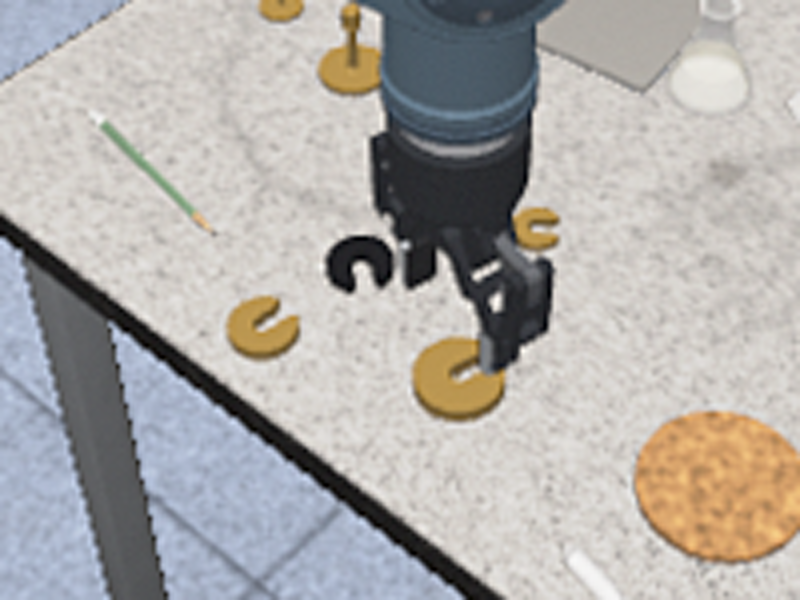

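The scene crop shows the open fingers straddling the large mass (crop 460,378), and the black disc at (360,262) is clear of them. I'll go down and close.

```bash
python3 -m jog '[[0.001,-0.001,0.03,0,0,0,0.82],[0.001,-0.001,0.051,0,0,0,0.82],[0.001,-0.001,0.051,0,0,0,0.82],[0.001,-0.001,0.051,0,0,0,0.4],[0.001,-0.001,0.051,0,0,0,0.4],[0.001,-0.001,0.051,0,0,0,0.4],[0.001,-0.001,0.051,0,0,0,0.4],[0.001,-0.001,0.051,0,0,0,0.4]]'
```

```text
time_s: 3.4
eef_pos: [0.4718, -0.2099, 0.0015]
eef_rot: [0.001, 0.113, 0.994, -0.0]
wrist_force: [-1.9, 1.4, 5.7]
opening: 0.624
grasp_force: 61.6
```

```bash
python3 -m jog '[[0,0,-0.03,0,0,0,0.4],[0,0,-0.06,0,0,0,0.4],[0,0,-0.06,0,0,0,0.4]]'; python3 - <<'E'
from m import *
go([.580,.0408,.06],77)
im,_=optics.camera("scene");cv2.imwrite("pics/s2.png",cv2.resize(im[180:330,160:360],None,fx=4,fy=4,interpolation=cv2.INTER_CUBIC))
E
```

```text
time_s: 3.78
eef_pos: [0.4732, -0.2115, 0.0629]
eef_rot: [0.003, 0.113, 0.994, -0.002]
wrist_force: [0.2, -0.7, -2.3]
opening: 0.619
grasp_force: 64.3
d [-0.0474  0.2698  0.0024] rot [-0.003   0.0067  0.0005] rows 4.383389089889051 0.038944093489498545 q [-0.65  0.27  1.88 -0.    0.98 -1.99] at [ 0.4732 -0.2115  0.0629] t 3.775
```

View pics/s2.png

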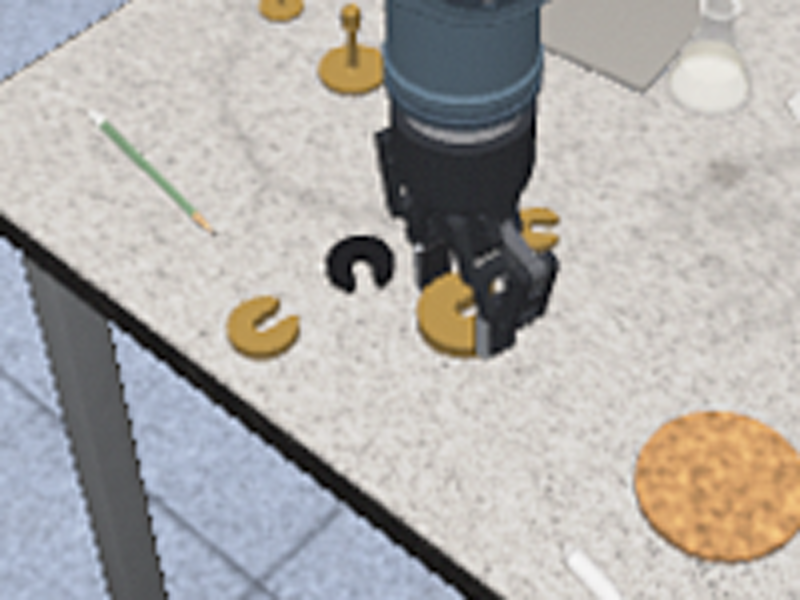

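The crop shows the large mass held level at (460,315), with its slot facing +x. I'll carry it to the pre-slide pose.

```bash
python3 -m jog '[[-0.0474,0.2698,0.002,0,0.003,0,0.4],[-0.0474,0.2698,0.002,0,0.003,0,0.4],[-0.0474,0.2698,0.002,0,0.003,0,0.4],[-0.0474,0.2698,0.002,0,0.003,0,0.4],[-0.0474,0.2698,0.002,0,0.003,0,0.4],[-0.0474,0.2698,0.002,0,0.003,0,0.4],[-0.0474,0.2698,0.002,0,0.003,0,0.4]]'; python3 - <<'E'
from m import *
go([.580,.0408,.012],77)
im,_=optics.camera("scene");cv2.imwrite("pics/s3.png",cv2.resize(im[150:300,180:330],None,fx=4,fy=4,interpolation=cv2.INTER_CUBIC))
print(fine("top",optics.camera("top")[0],(199,195),.006))
E
```

```text
time_s: 4.7
eef_pos: [0.5766, 0.0419, 0.0564]
eef_rot: [-0.003, 0.113, 0.994, -0.0]
wrist_force: [-0.2, 0.2, -2.2]
opening: 0.618
grasp_force: 64.4
d [-0.0038 -0.0003  0.0444] rot [-0.0006 -0.005   0.0002] rows 0.7128865078130742 0.026834203410695406 q [-0.13  0.41  1.71 -0.    1.03 -1.48] at [0.5766 0.0419 0.0564] t 4.7
[628.2  29.4  49.4  83.1  11.9]
```

View pics/s3.png

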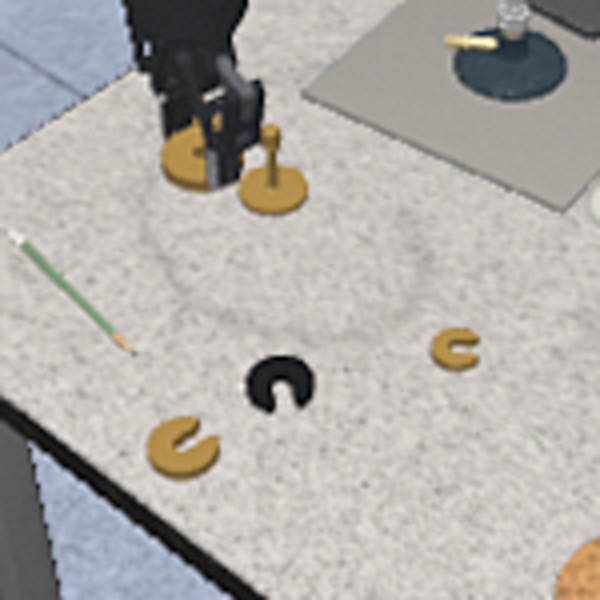

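The crop shows the large mass at (200,155) with the hanger at (272,180) ahead of its mouth. I'll lower it and start the slide.

```bash
python3 -m jog '[[0,0,0.025,0,-0.004,0,0.4],[0,0,0.046,0,-0.004,0,0.4],[0,0,0.046,0,-0.004,0,0.4],[0,0,0.046,0,-0.004,0,0.4]]'; python3 -m jog '[[-0.010,-0.0004,0,0,0,0,0.4],[-0.02,-0.0004,0,0,0,0,0.4],[-0.025,-0.0004,0,0,0,0,0.4],[-0.030,-0.0004,0,0,0,0,0.4],[-0.030,-0.0004,0,0,0,0,0.4]]'; python3 - <<'E'
from m import *
go([.6287,.0293,.01],77)
E
```

```text
time_s: 5.3
eef_pos: [0.578, 0.0416, 0.0122]
eef_rot: [0.001, 0.114, 0.994, -0.0]
wrist_force: [0.5, -0.6, -2.6]
opening: 0.616
grasp_force: 64.4
time_s: 5.92
eef_pos: [0.607, 0.0351, 0.0115]
eef_rot: [0.001, 0.113, 0.994, -0.0]
wrist_force: [1.0, -0.3, -2.6]
opening: 0.618
grasp_force: 64.4
d [-0.0225 -0.0008  0.0015] rot [-0.      0.0011  0.0001] rows 0.3605283389164277 0.005721806966545085 q [-0.14  0.53  1.65 -0.    0.97 -1.48] at [0.607  0.0351 0.0115] t 5.925
```

```bash
python3 -m jog '[[-0.006,-0.0008,0,0,0,0,0.4],[-0.012,-0.0008,0,0,0,0,0.4],[-0.018,-0.0008,0,0,0,0,0.4],[-0.0225,-0.0008,0.001,0,0,0,0.4],[-0.0225,-0.0008,0.003,0,0,0,0.4],[-0.0225,-0.0008,0.003,0,0,0,0.4]]'; python3 - <<'E'
from m import *
go([.6287,.0293,.008],77)
im,_=optics.camera("scene");cv2.imwrite("pics/s4.png",cv2.resize(im[155:225,200:300],None,fx=8,fy=8,interpolation=cv2.INTER_CUBIC))
E
```

```text
time_s: 6.68
eef_pos: [0.6279, 0.0295, 0.0081]
eef_rot: [-0.0, 0.113, 0.994, -0.0]
wrist_force: [-0.2, -1.0, -2.4]
opening: 0.614
grasp_force: 64.4
d [-0.0008  0.      0.0001] rot [-0.0001 -0.0001  0.0001] rows 0.013121035110534503 0.0009914207991444158 q [-0.14  0.57  1.59 -0.    0.99 -1.49] at [0.6279 0.0295 0.0081] t 6.675
```

View pics/s4.png

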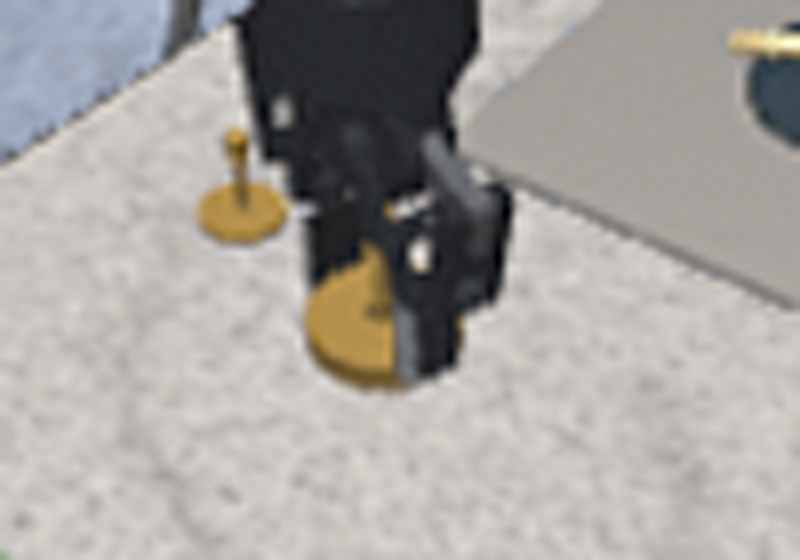

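The crop shows the large mass around the stem: the stem at (378,280) enters the slot at about the centre. I'll release and lift.

```bash
python3 -m jog '[[0,0,0,0,0,0,0.8],[0,0,0,0,0,0,0.8],[0,0,0,0,0,0,0.8],[0,0,-0.03,0,0,0,0.8],[0,0,-0.07,0,0,0,0.8],[0,0,-0.11,0,0,0,0.8],[0,0,-0.11,0,0,0,0.8]]'; python3 -c "
from m import *
go([.4217,-.0934,.06],84)"
```

```text
time_s: 7.6
eef_pos: [0.6314, 0.029, 0.1232]
eef_rot: [0.005, 0.113, 0.994, -0.0]
wrist_force: [-0.2, -0.0, -0.1]
opening: 0.801
grasp_force: 0.0
d [ 0.1774 -0.1664  0.0614] rot [ 0.0002  0.0093 -0.122 ] rows 4.0137888828561685 0.6507298779775208 q [-0.14  0.41  1.55 -0.    1.17 -1.49] at [0.6314 0.029  0.1232] t 7.6
```

```bash
python3 -m jog '[[0.1774,-0.1664,0.05,0,0,-0.122,0.7],[0.1774,-0.1664,0.05,0,0,-0.122,0.7],[0.1774,-0.1664,0.06,0,0,-0.122,0.7],[0.1774,-0.1664,0.06,0,0,-0.122,0.7],[0.1774,-0.1664,0.06,0,0,-0.122,0.7],[0.1774,-0.1664,0.06,0,0,-0.122,0.7],[0.1774,-0.1664,0.06,0,0,-0.122,0.7]]'; python3 - <<'E'
from m import *
go([.4217,-.0934,.002],84)
for n in("top","scene"):
    im,_=optics.camera(n);cv2.imwrite(f"pics/{n}5.png",im)
im=cv2.imread("pics/top5.png");print(fine("top",im,(199,195),.018))
a=cv2.resize(im[175:215,180:220],None,fx=10,fy=10,interpolation=cv2.INTER_CUBIC)
b=cv2.resize(cv2.imread("pics/scene5.png")[170:210,228:268],None,fx=10,fy=10,interpolation=cv2.INTER_CUBIC)
cv2.imwrite("pics/v5.png",np.hstack([a,b]))
E
```

```text
time_s: 8.48
eef_pos: [0.4197, -0.0929, 0.059]
eef_rot: [0.001, 0.052, 0.999, -0.0]
wrist_force: [0.1, 0.5, 0.2]
opening: 0.702
grasp_force: 0.0
d [-0.0019 -0.0002  0.057 ] rot [-0.0007  0.0027  0.001 ] rows 0.9120969105490001 0.016029424964105452 q [-0.5   0.11  2.09  0.    0.94 -1.96] at [ 0.4197 -0.0929  0.059 ] t 8.475
[ 6.261e+02  2.800e+01  5.470e+01 -1.410e+01  6.000e-01]
```

View pics/v5.png

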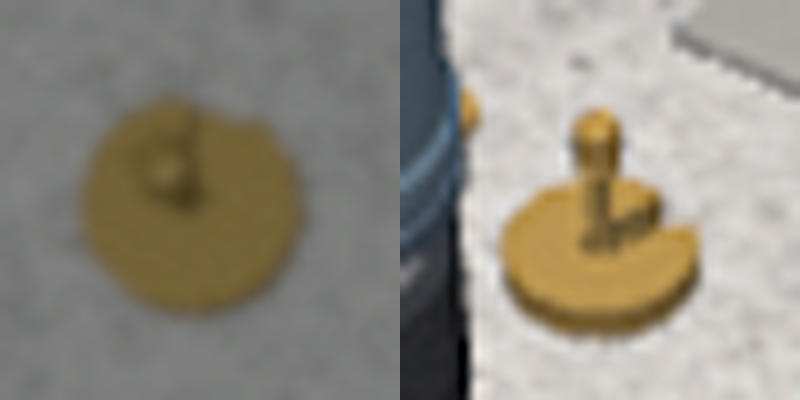

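The left crop (top) shows the disc centre near (193,205) and the head near (168,170), offset by parallax. The right crop (scene) shows the stem at (600,240), near the ellipse centre (600,250), with the slot open to +x. I'll check the remaining offset numerically.

```bash
python3 - <<'E'
from m import *
print(plane("top",[[196.4,191.7]],.060).round(4), plane("scene",[[247.4,181.2]],.060).round(4), plane("scene",[[247.4,193.6]],.018).round(4))
im=cv2.imread("pics/scene5.png");print(fine("scene",im,(248,194),.018,18))
a=cv2.cvtColor(im,cv2.COLOR_BGR2GRAY)[178:198,243:258];print(a)
t=cv2.cvtColor(cv2.imread("pics/top5.png"),cv2.COLOR_BGR2GRAY)[184:206,188:211];print(t)
E
```

```text
[[0.6269 0.0278 0.06  ]] [[0.6333 0.0281 0.06  ]] [[0.6293 0.0266 0.018 ]]
[637.3  32.7  92.9  36.1  10.5]
[[214 215 205 201 207 208 208 207 205 209 204 201 202 201 204]
 [206 209 200 205 215 211 208 204 200 194 192 198 206 205 206]
 [201 209 207 202 199 203 205 204 202 192 192 207 211 201 204]
 [197 210 192 165 151 168 186 201 201 200 199 202 208 203 200]
 [202 212 163 147 159 153 132 191 205 204 211 208 197 196 200]
 [207 200 142 137 161 148  99 179 214 217 214 209 199 197 208]
 [213 189 113 100 114 100  79 159 209 218 217 217 208 202 206]
 [216 220 130  89 101  97  78 191 208 203 210 211 198 198 201]
 [216 219 152 111 108 101  91 195 214 207 209 210 210 206 207]
 [212 211 175 143 122 108 121 185 202 208 208 208 217 209 197]
 [188 178 171 136 102  86 142 159 156 177 189 204 210 210 205]
 [145 148 155 132 103  86 144 156 155 143 133 184 208 214 210]
 [151 152 155 130 104  86 146 155 142 120  84 149 197 211 211]
 [152 153 156 135 107  91 134 125  94  86  70 150 191 199 198]
 [152 154 157 143 110  93  85  87  90  87  94 161 180 177 178]
 [153 153 153 120  99  95  84  99 101 111 138 15
[... 1702 characters left out ...]
 99  99  95  96 107]
 [105 100  97  99 100  98  98  99  99 100  99  99  99 100 100 100 100  99
  101  97  92  99 116]
 [113 104  99 100  99 100 100 101  99  98  98 100 100  99 100 100  99  99
   99  94  90 101 119]
 [121 114 104 100  99  99  98  99 100 100  98  99 100 100  99 100 100  98
   97  90  94 110 119]
 [125 121 115 106 101 100  99  99  99  98  99 100 100 100  99 101  98  95
   90  92 106 118 122]
 [123 122 120 114 105 101 100  99 100 100 100 100  99 100  99  98  94  89
   87  98 116 123 123]
 [122 121 120 117 110 102  99  97  98  98  99  98  95  95  96  91  89  90
  100 110 121 123 125]
 [125 121 120 119 118 111 103  98  94  96  94  95  91  88  89  91  97 109
  115 118 122 123 123]]
```

The stem is within about 2 mm of the disc's centre, so the large mass is home. Now I'll grasp the medium.

```bash
python3 -m jog '[[-0.002,0,0.03,0,0,0,0.7],[-0.002,0,0.056,0,0,0,0.7],[-0.002,0,0.056,0,0,0,0.7],[-0.002,0,0.056,0,0,0,0.3],[-0.002,0,0.056,0,0,0,0.3],[-0.002,0,0.056,0,0,0,0.3],[-0.002,0,0.056,0,0,0,0.3],[-0.002,0,0.056,0,0,0,0.3]]';  python3 -m jog '[[0,0,-0.03,0,0,0,0.3],[0,0,-0.08,0,0,0,0.3],[0,0,-0.1,0,0,0,0.3],[0,0,-0.1,0,0,0,0.3]]'; python3 -c "
from m import *
go([.6743,.0187,.10],-103)"
```

```text
time_s: 9.57
eef_pos: [0.4209, -0.0932, 0.0036]
eef_rot: [0.001, 0.052, 0.999, -0.0]
wrist_force: [-1.4, 2.9, 6.3]
opening: 0.469
grasp_force: 60.3
time_s: 10.07
eef_pos: [0.4218, -0.094, 0.1046]
eef_rot: [0.003, 0.052, 0.999, -0.001]
wrist_force: [-0.3, 0.1, -2.2]
opening: 0.469
grasp_force: 61.0
d [-0.2393  0.1385  0.0058] rot [-0.01   -0.0031 -3.0193] rows 4.424156375508144 16.060433564101647 q [-0.5   0.02  2.07  0.    1.05 -1.96] at [ 0.4218 -0.094   0.1046] t 10.075
```

```bash
python3 -m jog '[[0,0,0,0,0,0.188,0.3],[-0.05,0.03,0,0,0,0.37,0.3],[-0.10,0.06,0,0,0,0.56,0.3],[-0.15,0.09,0,0,0,0.75,0.3],[-0.20,0.115,0,0,0,0.94,0.3],[-0.239,0.138,0.004,0,0,1.12,0.3],[-0.239,0.138,0.004,0,0,1.31,0.3],[-0.239,0.138,0.004,0,0,1.5,0.3],[-0.239,0.138,0.004,0,0,1.632,0.3]]';  python3 -m jog '[[0,0,0,0,0,0.188,0.3],[0,0,0,0,0,0.37,0.3],[0,0,0,0,0,0.56,0.3],[0,0,0,0,0,0.75,0.3],[0,0,0,0,0,0.94,0.3],[0,0,0,0,0,1.12,0.3],[0,0,0,0,0,1.31,0.3],[0,0,0,0,0,1.5,0.3],[0,0,0,0,0,1.632,0.3],[0,0,0,0,0,1.632,0.3]]'; python3 -c "
from m import *
go([.6743,.0187,.03],-103)"
```

```text
time_s: 11.2
eef_pos: [0.6711, 0.0194, 0.096]
eef_rot: [-0.001, 0.765, 0.644, -0.001]
wrist_force: [0.7, -0.1, -0.4]
opening: 0.471
grasp_force: 61.1
time_s: 12.45
eef_pos: [0.6713, 0.0192, 0.0967]
eef_rot: [0.0, 0.994, -0.113, -0.001]
wrist_force: [-0.7, 0.8, -1.3]
opening: 0.468
grasp_force: 61.1
d [ 0.0032 -0.0002  0.0667] rot [0.0003 0.0014 0.0009] rows 1.0681424091131495 0.009052578078894199 q [-0.15  0.53  1.44 -0.    1.18  1.65] at [0.6713 0.0192 0.0967] t 12.45
```

```bash
python3 -m jog '[[0.0035,0,0.03,0,0,0,0.3],[0.0035,0,0.06,0,0,0,0.3],[0.0035,0,0.070,0,0,0,0.3],[0.0035,0,0.070,0,0,0,0.3],[0.0035,0,0.070,0,0,0,0.3]]'; python3 - <<'E'
from m import *
go([.6288,.0283,.0265],-103)
im,_=optics.camera("scene");cv2.imwrite("pics/s6.png",cv2.resize(im[155:225,200:300],None,fx=8,fy=8,interpolation=cv2.INTER_CUBIC))
E
```

```text
time_s: 13.08
eef_pos: [0.6767, 0.0182, 0.0299]
eef_rot: [0.0, 0.994, -0.113, 0.002]
wrist_force: [0.6, -1.3, -0.6]
opening: 0.467
grasp_force: 61.1
d [-0.0489  0.0009  0.0033] rot [-0.0001 -0.0032  0.0004] rows 0.7849400895453469 0.016883591765936595 q [-0.15  0.62  1.45 -0.    1.07  1.65] at [0.6767 0.0182 0.0299] t 13.075
```

View pics/s6.png

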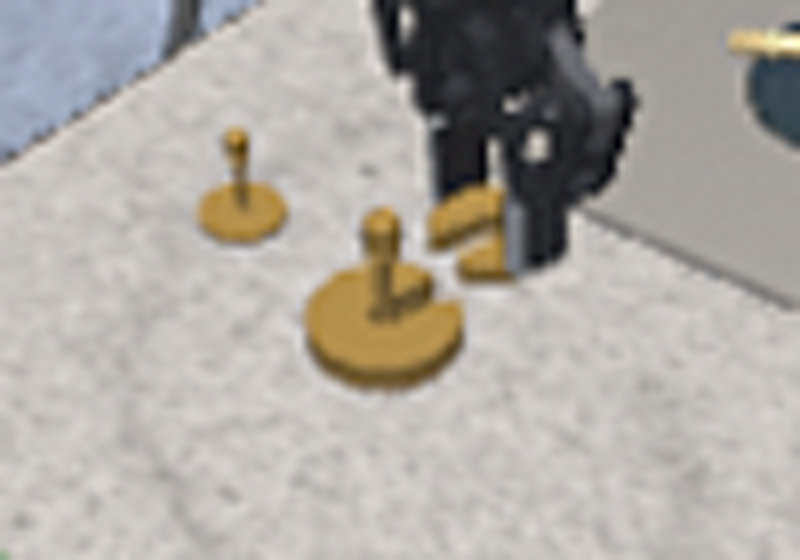

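The crop shows the medium's mouth (440,255) facing the hanger stem (382,290), above the large mass. I'll slide it in.

```bash
python3 -m jog '[[-0.008,0.0009,0.002,0,-0.003,0,0.3],[-0.016,0.0009,0.003,0,-0.003,0,0.3],[-0.022,0.0009,0.003,0,-0.003,0,0.3],[-0.028,0.0009,0.003,0,-0.003,0,0.3],[-0.028,0.0009,0.003,0,-0.003,0,0.3]]'; python3 -c "
from m import *
go([.6288,.0283,.0235],-103);print(get_obs()['wrist_force'])"
```

```text
time_s: 13.75
eef_pos: [0.6476, 0.0241, 0.0256]
eef_rot: [-0.0, 0.994, -0.113, -0.001]
wrist_force: [-0.9, 1.4, -1.2]
opening: 0.469
grasp_force: 61.1
d [-0.0193  0.0001  0.0022] rot [-0.0001  0.0025 -0.0001] rows 0.31065147725233605 0.013150661949229403 q [-0.15  0.58  1.53  0.    1.04  1.65] at [0.6476 0.0241 0.0256] t 13.75
[-0.91504984  1.36151831 -1.22213101]
```

```bash
python3 -m jog '[[-0.006,0,0,0,0.002,0,0.3],[-0.012,0,0,0,0.002,0,0.3],[-0.0165,0,0,0,0.002,0,0.3],[-0.0193,0,0.001,0,0.002,0,0.3],[-0.0193,0,0.003,0,0.002,0,0.3],[-0.0193,0,0.003,0,0.002,0,0.3]]'; python3 - <<'E'
from m import *
go([.6288,.0283,.0225],-103)
im,_=optics.camera("scene");cv2.imwrite("pics/s7.png",cv2.resize(im[155:225,200:300],None,fx=8,fy=8,interpolation=cv2.INTER_CUBIC))
E
```

```text
time_s: 14.5
eef_pos: [0.6299, 0.0281, 0.0228]
eef_rot: [-0.0, 0.994, -0.113, 0.0]
wrist_force: [2.9, 1.1, 1.5]
opening: 0.47
grasp_force: 61.4
d [-0.0011  0.0001  0.0003] rot [-0.0003 -0.0009 -0.0005] rows 0.018054236036575022 0.005526567181309259 q [-0.14  0.55  1.58  0.    1.01  1.65] at [0.6299 0.0281 0.0228] t 14.5
```

View pics/s7.png

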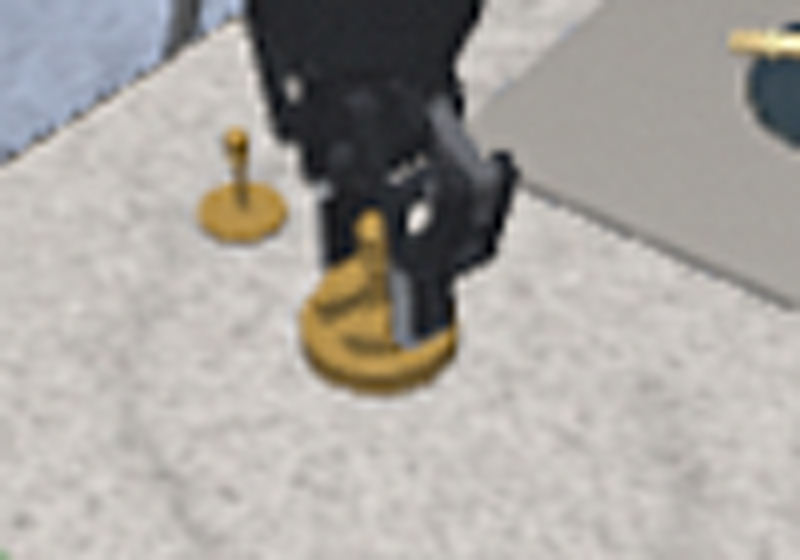

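The crop shows the medium resting on the large mass with the stem (372,270) in its slot. A light +x contact force suggests the slot end is against the stem. I'll release, back off and measure numerically, as all ten views are used.

```bash
python3 -m jog '[[0,0,0,0,0,0,0.65],[0,0,0,0,0,0,0.65],[0,0,0,0,0,0,0.65],[0,0,-0.05,0,0,0,0.65],[0,0,-0.11,0,0,0,0.65],[-0.06,0,-0.11,0,0,0,0.65],[-0.12,0,-0.11,0,0,0,0.65],[-0.18,0,-0.11,0,0,0,0.65],[-0.22,0,-0.11,0,0,0,0.65],[-0.22,0,-0.11,0,0,0,0.65]]'; python3 - <<'E'
from m import *
im,_=optics.camera("top"); cv2.imwrite("pics/top8.png",im)
sc,_=optics.camera("scene"); cv2.imwrite("pics/scene8.png",sc)
print(fine("top",im,(198,195),.018))
a=im.astype(int);print((a[:,:,2]-a[:,:,0])[182:210,185:213]); print(cv2.cvtColor(im,cv2.COLOR_BGR2GRAY)[182:210,185:213])
print(cv2.cvtColor(sc,cv2.COLOR_BGR2GRAY)[178:206,234:262])
go([.628,.0285,.09],-103)
E
```

```text
time_s: 15.8
eef_pos: [0.4121, 0.0784, 0.1321]
eef_rot: [0.0, 0.994, -0.113, -0.001]
wrist_force: [0.6, -0.0, 0.5]
opening: 0.652
grasp_force: 0.0
[ 6.229e+02  2.750e+01  5.460e+01 -1.340e+01  5.000e-01]
[[-1  0 -1 -1  1 -1  0  0 -1 -1 -1  0  1  1  1  1  0  0  1  0  0  0  0  1
  -1 -1  0  0]
 [ 0 -1  0 -1  0  0  0  1  0  0  0  0  0  0  0  0  0  0  0  1  0  0  0  1
   0 -1 -1  0]
 [-1  0 -1  0 -1  1 -1  0  0 -1  0  1  1  1  0  1  0 -1 -1 -1  1  0 -1 -1
   1  0 -1  0]
 [ 0 -1 -1 -1  0  0  0  1  1  3  6  9 12  9  4  1  1  0  1 -1  0 -1  0  1
   0  0  0  0]
 [-1  0  0  1  0  0  1  3  8 16 23 30 37 31 17  9  5  3  2  1  3  0  0 -1
  -1  0  0  0]
 [ 1  0 -1  0 -1  0  3 10 23 37 46 54 56 52 42 35 28 19 12  9 13  8  2  0
   0  0 -1  0]
 [-1  0  1 -1  0  5 14 27 43 54 58 61 61 61 58 56 52 43 34 33 37 25  9  2
  -1  0 -1  0]
 [ 1  0  1  0  5 15 33 49 57 61 61 61 60 61 62 62 61 58 55 55 55 46 22  4
   0 -1 -1  0]
 [-1  0  0  1 10 28 50 59 59 59 58 59 57 57 60 61 61 63 60 61 60 56 38 18
   4  0  1  0]
 [ 0  0  1  4 20 43 59 60 60 60 61 58 58 57 57 60 62 61 63 61 61 59 52 35
  12  2  0  0]
 [ 0  
[... 7623 characters left out ...]
145 132 114  98
   87  77  94 156 199 195 202 204 205 197]
 [194 196 195 198 207 184 142 104  87  86  88  88  91  87  89  86  86  84
   82  88 145 202 212 199 193 195 199 197]
 [198 199 199 198 206 215 200 165 149 132 104  97  93  86  88  95 109 100
  134 156 184 199 203 205 206 200 197 205]
 [210 205 202 207 213 206 203 207 214 199 165 157 151 138 134 151 166 160
  204 214 203 202 205 207 209 205 198 197]
 [205 208 211 205 206 206 204 203 196 199 206 211 213 203 198 206 206 203
  202 202 201 207 210 201 201 200 193 183]]
d [0.2179 0.     0.0435] rot [-0.0001 -0.0017 -0.0001] rows 3.5545671378677213 0.009069094046262487 q [-0.1  -0.05  2.07 -0.    1.12  1.7 ] at [0.4157 0.0776 0.1332] t 15.9
```

```bash
python3 - <<'E'
from m import *
print("head",plane("top",[[196,192.8]],.060).round(4),"med",plane("top",[[197.9,194.6]],.026).round(4))
from scipy.ndimage import center_of_mass
im=cv2.imread("pics/top8.png");t=cv2.cvtColor(im,cv2.COLOR_BGR2GRAY).astype(float)
# old picture for the same head measure
for f in("top0","top5","top8"):
    g=cv2.cvtColor(cv2.imread(f"pics/{f}.png"),cv2.COLOR_BGR2GRAY).astype(float)
    w=np.clip(g[190:196,192:199]-88,0,None); c=center_of_mass(w); print(f,plane("top",[[c[1]+192,c[0]+190]],.06).round(4))
sc=cv2.imread("pics/scene8.png"); 
# stem/head axis in scene, columns: head ~246.5
print("scene axis", plane("scene",[[246.5,183.2]],.060).round(4))
# expected pixels for the outline of medium, if home on a stem axis at these spots
for x,y in((.6235,.0275),(.625,.0275),(.627,.0285)):
    print(x,y,proj("scene",[[x,y,.060],[x,y,.028],[x,y,.018],[x,y,.006]]).round(1).tolist())
    a=np.radians(np.arange(0,360,90)); print("  med ring",proj("scene",np.c_[x+.022*np.cos(a),y+.022*np.sin(a),a*0+.028]).round(1).tolist())
E
```

```text
head [[0.6242 0.0286 0.06  ]] med [[0.6257 0.0288 0.026 ]]
top0 [[0.6247 0.0331 0.06  ]]
top5 [[0.6245 0.0336 0.06  ]]
top8 [[0.6241 0.0337 0.06  ]]
scene axis [[0.6255 0.0241 0.06  ]]
0.6235 0.0275 [[245.1, 183.0], [245.6, 191.8], [245.7, 194.5], [245.9, 197.7]]
  med ring [[251.0, 187.9], [239.9, 188.3], [240.0, 195.8], [251.3, 195.4]]
0.625 0.0275 [[245.5, 182.8], [245.9, 191.5], [246.1, 194.2], [246.3, 197.4]]
  med ring [[251.4, 187.7], [240.3, 188.1], [240.4, 195.5], [251.7, 195.1]]
0.627 0.0285 [[245.7, 182.2], [246.2, 191.0], [246.3, 193.7], [246.5, 196.9]]
  med ring [[251.6, 187.2], [240.5, 187.6], [240.6, 195.0], [251.9, 194.6]]
```

Head axis is at about (624,29) mm, the large centre at (623,27.5) and the medium centre at (626,29). Both masses are home to within about 2 mm with the slots opposed. Now I'll grip the head.

```bash
python3 -m jog '[[0.214,0.001,0,0,0,0,0.5],[0.214,0.001,0,0,0,0,0.5],[0.214,0.001,0,0,0,0,0.5],[0.214,0.001,0,0,0,0,0.5],[0.214,0.001,0,0,0,0,0.5],[0.214,0.001,0.02,0,0,0,0.5],[0.214,0.001,0.03,0,0,0,0.5],[0.214,0.001,0.03,0,0,0,0.5]]'; python3 -c "
from m import *
go([.6242,.0284,.035],-103)"
```

```text
time_s: 16.9
eef_pos: [0.6214, 0.029, 0.1008]
eef_rot: [-0.0, 0.994, -0.113, -0.002]
wrist_force: [-0.2, 0.1, -0.2]
opening: 0.501
grasp_force: 0.0
d [ 0.0031 -0.      0.0658] rot [0.0003 0.0035 0.0001] rows 1.0542099911618912 0.01871544610971192 q [-0.14  0.42  1.58 -0.    1.14  1.65] at [0.6214 0.029  0.1008] t 16.9
```

```bash
python3 -m jog '[[0.003,0,0.03,0,0.002,0,0.5],[0.003,0,0.06,0,0.002,0,0.5],[0.003,0,0.0655,0,0.002,0,0.5],[0.003,0,0.0655,0,0.002,0,0.5]]'; python3 -m jog '[[0,0,0,0,0,0,0.35],[0,0,0,0,0,0,0.25],[0,0,0,0,0,0,0.15],[0,0,0,0,0,0,0],[0,0,0,0,0,0,0],[0,0,0,0,0,0,0],[0,0,0,0,0,0,0]]'; python3 -m jog '[[0,0,-0.01,0,0,0,0],[0,0,-0.03,0,0,0,0],[0,0,-0.07,0,0,0,0],[0,0,-0.10,0,0,0,0],[0,0,-0.11,0,0,0,0],[0,0,-0.11,0,0,0,0]]'; python3 - <<'E'
from m import *
go([.514,-.369,.145],-103)
E
```

```text
time_s: 17.4
eef_pos: [0.6264, 0.0279, 0.0377]
eef_rot: [0.0, 0.994, -0.113, 0.001]
wrist_force: [-0.1, 0.2, -0.1]
opening: 0.5
grasp_force: 0.0
time_s: 18.27
eef_pos: [0.6272, 0.0281, 0.0381]
eef_rot: [-0.0, 0.994, -0.113, 0.002]
wrist_force: [2.1, 3.3, 5.9]
opening: 0.137
grasp_force: 58.7
time_s: 19.02
eef_pos: [0.626, 0.0278, 0.1476]
eef_rot: [0.0, 0.994, -0.113, 0.001]
wrist_force: [-0.3, -0.1, -5.4]
opening: 0.136
grasp_force: 58.8
d [-0.0198  0.4118  0.0025] rot [ 0.0001 -0.0027 -0.0004] rows 6.596411158040563 0.014602954242027063 q [-0.14  0.37  1.54 -0.    1.22  1.65] at [0.626  0.0278 0.1476] t 19.025
```

```bash
python3 -m jog '[[-0.001,0.02,0.001,0,0,0,0],[-0.003,0.06,0.001,0,0,0,0],[-0.005,0.10,0.001,0,0,0,0],[-0.007,0.145,0.001,0,0,0,0],[-0.009,0.19,0.001,0,0,0,0],[-0.011,0.235,0.001,0,0,0,0],[-0.013,0.28,0.001,0,0,0,0],[-0.015,0.32,0.001,0,0,0,0],[-0.018,0.36,0.001,0,0,0,0],[-0.019,0.385,0.001,0,0,0,0]]'; python3 -m jog '[[0,0.008,0,0,0,0,0],[0,0.012,0,0,0,0,0],[0,0.012,0,0,0,0,0],[0,0.012,0,0,0,0,0]]'; python3 -c "
from m import *
go([.514,-.369,.146],-103)"
```

```text
time_s: 20.27
eef_pos: [0.5186, -0.3447, 0.1443]
eef_rot: [-0.001, 0.993, -0.114, -0.0]
wrist_force: [-0.6, 1.2, -4.4]
opening: 0.135
grasp_force: 58.9
time_s: 20.78
eef_pos: [0.5185, -0.3535, 0.1461]
eef_rot: [-0.0, 0.994, -0.113, 0.001]
wrist_force: [0.1, -1.0, -4.9]
opening: 0.133
grasp_force: 58.9
d [-0.001   0.0161  0.0001] rot [-0.0003 -0.0019  0.0011] rows 0.25779631911965933 0.011916481104655971 q [-0.79  0.38  1.54  0.    1.22  1.01] at [ 0.5185 -0.3535  0.1461] t 20.775
```

```bash
python3 -m jog '[[0,0.006,0,0,0,0,0],[-0.001,0.012,0,0,-0.001,0,0],[-0.001,0.016,0,0,-0.001,0,0],[-0.001,0.016,0,0,-0.001,0,0],[-0.001,0.016,0,0,-0.001,0,0],[-0.001,0.016,0,0,-0.001,0,0]]'; python3 - <<'E'
from m import *
go([.514,-.369,.146],-103)
im,dp=optics.camera("scene");cv2.imwrite("pics/s9.png",im)
print(proj("scene",[[.514,-.369,.12],[.514,-.369,.108]]).round(0))
for s,c,m in blobs("scene",im,60): print(c.round(1),s[:5])
t,_=optics.camera("top")
for s,c,m in blobs("top",t,40): print("top",c.round(1),s[:5],disc("top",m,.12)[:3], fine("top",t,(273,210),.008)[:3])
E
```

```text
time_s: 21.52
eef_pos: [0.5135, -0.3698, 0.146]
eef_rot: [0.0, 0.994, -0.113, 0.0]
wrist_force: [-0.2, 0.2, -6.6]
opening: 0.135
grasp_force: 58.9
d [ 0.0003 -0.0009  0.    ] rot [-0.0001 -0.0009 -0.0002] rows 0.01556669904156316 0.005040549771545191 q [-0.81  0.39  1.53  0.    1.23  0.99] at [ 0.5135 -0.3698  0.146 ] t 21.525
[[345. 269.]
 [344. 273.]]
[230.  180.9] [225 177  11   8  64]
[293.  236.7] [288 232  12  11  88]
[532.4 241.9] [524 234  18  16 127]
[341.4 293.4] [ 319  253   43   68 1735]
[503.8 400.1] [493 395  20  11  74]
top [164.7 188. ] [159 183  12  11 106] [622.6  91.5  28.9] [ 595.9 -165.4   34.7]
top [273.1 210.3] [269 204  11  12  65] [ 579.9 -162.    29.3] [ 595.9 -165.4   34.7]
top [341.  236.4] [334 226  15  23 186] [ 520.5 -319.1   61.5] [ 595.9 -165.4   34.7]
top [362.8 253.6] [354 245  18  17 152] [ 484.7 -366.9   45.7] [ 595.9 -165.4   34.7]
top [517.8 256.9] [511 251  13  12  41] [ 485.9 -730.2   36.9] [ 595.9 -165.4   34.7]
```

Small mass unmoved, stack over the pad. I'll do one numeric check with the depth image: is the load level and complete, and is the height right?

```bash
python3 - <<'E'
from m import *
im,d=optics.camera("scene"); m=brass(im)>0; m[:250]=0;m[330:]=0
v,u=np.where(m&(d>0)); ok=(u>315)&(u<375); u,v=u[ok],v[ok]
k,ds,V=K("scene"); n=cv2.undistortPoints(np.c_[u,v].astype(float).reshape(-1,1,2),k,ds).reshape(-1,2)
z=d[v,u]; c=np.c_[n[:,0]*z,-n[:,1]*z,-z]; P=((c-V[:3,3])@V[:3,:3])*1000
h=P[P[:,2]>90]; print(len(h),h.min(0).round(1),h.max(0).round(1)); print(np.histogram(h[:,2],bins=np.arange(90,200,4)))
for lo,hi in((122,131),(132,141)):
    q=h[(h[:,2]>lo)&(h[:,2]<hi)]
    if len(q)>8: print(lo,len(q),q.mean(0).round(1),q[:,:2].min(0),q[:,:2].max(0),"slopes",np.linalg.lstsq(np.c_[q[:,:2]-q[:,:2].mean(0),np.ones(len(q))],q[:,2],rcond=None)[0].round(3))
for n,s in(("flask",(337,200)),):pass
print(get_obs()["dq"].round(4))
E
```

```text
447 [ 483.  -400.5  114. ] [ 536.2 -345.5  192.4]
(array([  0,   0,   0,   0,   0,   0,   8,  31, 126,  80,  51, 121,   1,
         1,   4,   2,   4,   2,   7,   5,   0,   0,   1,   1,   1,   1,
         0]), array([ 90,  94,  98, 102, 106, 110, 114, 118, 122, 126, 130, 134, 138,
       142, 146, 150, 154, 158, 162, 166, 170, 174, 178, 182, 186, 190,
       194, 198]))
122 218 [ 500.1 -376.7  125.7] [ 483.074107   -400.09206007] [ 536.21413674 -345.54457524] slopes [2.00000e-02 2.30000e-02 1.25707e+02]
132 156 [ 506.7 -375.5  135.1] [ 490.45870116 -394.24653174] [ 526.35499738 -350.32108933] slopes [3.00000e-03 1.30000e-02 1.35085e+02]
[ 0.0013  0.0012  0.0009  0.0015 -0.0007  0.002 ]
```

```bash
python3 -c "
from bench import workorder
print(workorder.hand_in())"
```

```text
the job is handed in; nothing more can be done
None
```

I handed the job in at about 21.5 s: both masses are home on the hanger (large at the bottom, medium on top, slots opposed), and the arm is holding it by its head, level and still, 10 cm above the middle of the cork pad; the hand-in printed no verdict.

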